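# Unlatch and open the socket chest

### The job

Open the steel chest on the bench: ease the paddle latch up by its bar only until you feel the pawl come softly against its stop, without forcing it. Then swing the lid up (the T-handle on it is the grip for that) until it stands upright, let go and leave it standing, without straining the latch or shoving the things around the chest.

Things in the scene. Friction and masses are not known exactly. Their poses are not given: they have to be found in the camera images.
- toolbox: Low dark steel chest bolted to the bench, 190 (x) x 340 (y) x 120 mm (z), lid closed on top. Origin: centre of its underside; x runs from the front (robot side) to the hinge at the rear, y to the left, z up. The closed lid's plate is 6 mm thick, its top face 126 mm above the bench.
- lid (a joint): Lid angle in rad: 0 shut, grows as the front edge rises and swings back, 1.57 upright, end of travel 1.65. The hinge is stiff: the lid stays at any angle where it is left. Raising it from shut by the T-handle takes 12 to 15 N straight up. Lid about 0.9 kg; it overhangs the chest by 6 mm all round.
- lid_hinge (a point): Point on the lid's hinge line (the line along the chest's y), 95 mm behind the chest's centre, 120 mm above the bench. Its frame turns with the lid: x lies in the lid, from front to rear; z is the lid's normal.
- lid_grip (a point): Centre of the T-handle's crossbar, fixed on the lid near its front edge, right of the middle (chest y = -75 mm): round bar 40 mm long along y, 14 mm thick, 30 mm above the lid's top face, on a 12 mm post under its middle. In the lid_hinge frame it is at (-173, -75, +36) mm. The bar can be pinched by its two flat ends and turns between the pads as the lid swings.
- paddle (a joint): Paddle angle relative to the lid, rad: 0 down (pawl engaged), grows as the bar is lifted. Friction holds it where it is left (about 2.7 N at the bar to move it either way). The pawl is withdrawn only at its stop, met somewhere from 0.13 to 0.68 rad, different on each chest and not visible; short of the stop it may still catch.
- paddle_pivot (a point): Paddle's pivot axis (along y), between two steel cheeks on the lid, 18 mm above the lid's top face, left of the middle: chest x = -3, y = +75, z = 144 mm with the lid shut. Its frame turns with the paddle.
- paddle_bar (a point): Centre of the bar at the paddle's free front end: round bar 40 mm long along y, 14 mm thick, 30 mm above the lid's top face while down; a 30 mm wide, 5 mm thick steel plate joins it to the pivot. In the paddle_pivot frame it is at (-75, 0, +12) mm. It can be pinched by its two flat ends and turns between the pads as it rises.
- pawl: Hidden steel pawl fixed to the paddle, origin on the pivot, tip 40 mm below, inside the chest; swings forward as the paddle rises. Its stop is sprung: past first touch the bar resists about 1.7 N more per mm of lift. More than 12 N on the pawl overstrains it: some 3.5 mm of bar lift past first touch, hauling the lid up by the paddle, or lifting the lid with the pawl engaged.
- piston: Aluminium piston standing crown down (open end up, pin hole through its sides) (open end up, pin hole through its sides) (open end up, pin hole through its sides), 87 mm wide, 62 mm high, on the bench left of the chest. Origin: centre of its underside. Not to be disturbed.
- wrench: Steel wrench 190 mm long lying on the bench right of the chest. Origin: centre of its underside. Not to be disturbed.
- jar: Glass jar with a steel cap, 60 mm wide, 85 mm high, right of the chest towards its rear. Origin: centre of its underside. Not to be disturbed.

How it is judged:
On the way, in this order (a step that is already met when the one before it is completed fails the run):
1. the paddle is lifted while the lid is still shut (value of joint paddle above 0.1 rad and value of joint lid below 0.03 rad), for 0.2 s.
2. the lid is clear of the latch (value of joint lid above 0.3 rad), for 0.1 s.
At the end, for the whole second after the job is handed in: The lid stands upright (lid angle over 1.4 rad, about 80 degrees) and at rest (value of joint lid above 1.4 rad and velocity of joint lid between -0.05 and 0.05 rad/s); the robot touches nothing.
It fails at once if the latch is overstrained: the pawl bears on the keeper or its stop with more than 12 N (contact force between pawl and toolbox above 12 N).
It fails at once if the piston, the wrench or the jar is moved by more than 30 mm (distance of any of piston, wrench, jar from where it was at the start of the episode above 0.03 m).
It also fails if it takes over 72 s, if anything falls off the work surface, if the arm or the gripper's body presses on something with over 40 N, if the wrist force passes 120 N, or if a joint passes its speed limit or range.

### The arm

A 7-joint arm with a two-finger parallel gripper is mounted at the origin on the work surface. World frame = base frame: x ahead of the robot, y to its left, z up, the work surface at z = 0. Lengths are in m, angles in rad, forces in N, time in s.
With the tool pointing down it reaches from about 0.425 to 0.95 m from the base axis. Payload 16.7 kg.
Tool frame: the origin (TCP) lies at the very end of the fingers, on their centre line; the grasp point (between the pads) lies 19 mm behind it; y points along the fingers, z is the direction in which the jaws open and shut, and the axes are right-handed (so a half turn about y gives the same grasp; the last joint's range is limited). The gripper opens to 94 mm and grips with 3 to 60 N. Pads are 16 mm wide; open, the fingers measure 119 mm over their backs; the gripper's body (75 mm by 177 mm) begins 78 mm behind the grasp point.
Start: joints at [0.975, 0.426, 0.074, 1.606, -0.034, 1.111, -0.067], TCP at [0.292, -0.609, 0.205] pointing down, gripper open.
Joint ranges: [-2.85, 2.85], [-0.5, 2.14], [-1.23, 1.37], [0.21, 2.46], [-1.02, 4.16], [0.16, 2.05], [-2.73, 2.73]. Speed limits (rad/s): [1.89, 1.89, 2.39, 2.39, 3.01, 3.01, 3.01].

### API

Orientations are given as a unit quaternion [x, y, z, w].
In Python, from plant import manip gives the robot as it stands. The module is installed in compiled form; this text tells all that it offers.
- The arm moves only by the shell command python3 -m handwheel 'ROWS' [OPENING] [FORCE]. ROWS is JSON, a list that holds one entry, the list of rows, each a list of 6 numbers: the shift along the tool's x, y, z in m, then the turn, a rotation vector about the tool's x, y, z in degrees. A call has 1 to 8 rows; each row is the pose to reach, as a shift and turn from the pose commanded when the call began, along the tool's axes at that moment; what a row does not reach only later rows make up. A row lasts 1/10 s, in which the tool goes at most 50 mm and 8.59 degrees, less where a joint would pass 70% of its speed; a pose out of reach is approached as far as the arm can. A call with a gripper value outside its range is refused whole. OPENING is the closure, from -1 (fully open) to 1 (shut), set as the call begins (- or left out, the last holds). The fingers move at their own pace and stop on an object; FORCE is the grip in N (left out, the last holds). Time passes only in rows, so rows that repeat a pose let the fingers close. It gives the time, the measured TCP pose, the force and the opening at its end, in the units of the state.
- manip.sense(): the state, without advancing time (a new reading comes with each control period).
- manip.camera(name): name is "side" or "top"; returns a dict with "img" (480x640x3 uint8, red, green, blue), "range_z" (480x640 float32, m along the optical axis (not along the pixel's ray), 0 where there is no reading), "mtx" (3x3 intrinsics, pixels), "distortion" ([k1, k2, p1, p2, k3] as OpenCV has them; the pictures are not rectified), "R" (3x3) and "t" (3): a world point X has camera coordinates R X + t. Camera axes: x right, y down, z forward; pixel columns grow to the right and rows downward; lengths in m; the calibration is good to about 2 mm. A picture is of the moment at which its call begins.
- manip.hand_in(): hands the job in, once; it reports no verdict.
Trained networks look in a picture, given as the dict that the camera call returned (one of the last four; its "shot" number tells which), for a name from the list of things; names that differ only in an ending like _2 or _b are one class to them, and where a whole thing is asked for, a point or a joint stands for the part that bears it (a point fixed in the world has none). Each returns a list of dicts, best first, with "confidence" (0 to 1); they miss things now and then, are a little off and sometimes report something else, mostly with a low value. They report only what shows in the picture. A call takes as long as a camera call.
- manip.look_for(picture, name): "point" ([x, y, z] in m, in world coordinates, good to about 4 mm: the middle of the surface that is visible of it).
- manip.spot_point(picture, name): "point" ([x, y, z] in m, in world coordinates, good to about 4 mm: a listed point, or the origin of a listed thing).
The state is a dict: "time": time; "joint_pos": joint angles; "qvel": joint speeds; "tau": joint torques, N m; "tcp_pos": TCP position; "orientation": TCP orientation; "wrist_force": force on the tool from outside, world axes, zero at the start; "torque": the same for the moment, N m; "width": opening from 0.0 (shut) to 1.0 (fully open).
Only numpy, scipy, OpenCV 4.12 (cv2) and the standard library are available. Lean on these libraries where they do the work, as an engineer would, in place of code of your own. Each camera call takes 0.05 s, during which the arm holds its last target. There are 200 camera calls.

## Working session

There is one attempt and no reset: what is moved stays moved. The work goes in short steps, Python scripts to look and compute and a shell command to move; the robot and the scene stay as the last step left them, time stands still between calls to the robot, and variables do not carry over. Pictures are saved under pics/ and viewed, about 8 in all and at most 12, crops included, and the job is handed in when it is done.

```bash
mkdir -p pics; python3 - <<'E'
from plant import manip
import cv2,numpy as np
np.set_printoptions(precision=4,suppress=True)
s=manip.sense()
for k in s: print(k,np.array(s[k]))
for c in("top","side"):
    p=manip.camera(c); cv2.imwrite(f"pics/{c}0.png",p["img"][:,:,::-1])
    print(c,-p["R"].T@p["t"])
    for n in("toolbox","lid_hinge","lid_grip","paddle_pivot","paddle_bar","piston","wrench","jar"):
        r=manip.spot_point(p,n)
        print(n,[(np.round(d["point"],4).tolist(),round(d["confidence"],2)) for d in r[:2]])
print(manip.sense()["time"])
E
```

```text
time 0.0
joint_pos [ 0.9745  0.4268  0.0739  1.6066 -0.0341  1.1108 -0.0671]
qvel [ 0.0023  0.0018 -0.0002 -0.0012 -0.0005  0.0018 -0.0002]
tau [ -0.0004 -93.5836   3.6669 -45.4178  -0.0487   0.0204   0.0001]
tcp_pos [ 0.2914 -0.6084  0.2048]
orientation [-0.1568  0.69   -0.6891  0.1565]
wrist_force [0.576  0.1567 0.0919]
torque [-0.008   0.0189 -0.0303]
width 1.0024377100470117
top [0.4021 0.0244 1.0329]
toolbox [([0.524, -0.0627, 0.0047], 0.7)]
lid_hinge [([0.6153, -0.051, 0.126], 0.97)]
lid_grip [([0.5275, -0.0648, 0.004], 0.69), ([0.4549, -0.1452, 0.1552], 0.6)]
paddle_pivot [([0.5098, 0.0127, 0.1442], 0.91)]
paddle_bar [([0.4369, -0.0004, 0.1564], 0.81)]
piston [([0.5203, 0.2144, 0.001], 0.72)]
wrench [([0.5079, -0.3481, -0.0005], 0.71)]
jar [([0.6185, -0.2954, -0.0027], 0.94)]
side [0.8873 0.525  0.6746]
toolbox [([0.523, -0.0665, -0.0018], 0.91)]
lid_hinge [([0.616, -0.0472, 0.1188], 0.77)]
lid_grip [([0.4548, -0.1501, 0.1579], 0.56)]
paddle_pivot [([0.5108, 0.0082, 0.1436], 0.93)]
paddle_bar [([0.435, 0.0035, 0.1558], 0.91)]
piston [([0.526, 0.2188, -0.0007], 0.95)]
wrench []
jar [([0.6177, -0.298, -0.0012], 0.82)]
0.9
```

View pictures.

View pics/top0.png

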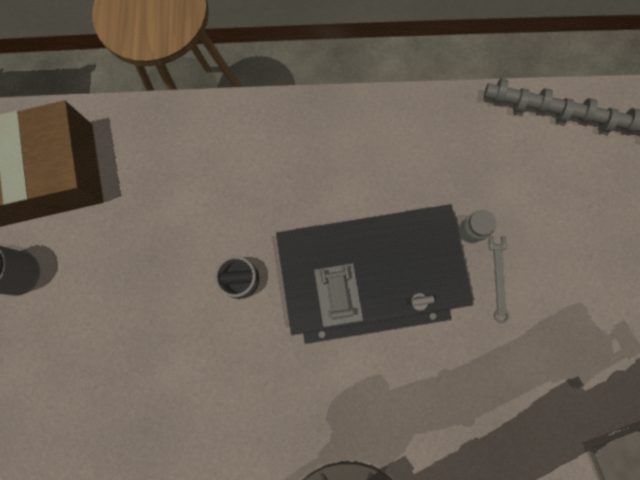

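View pics/side0.png

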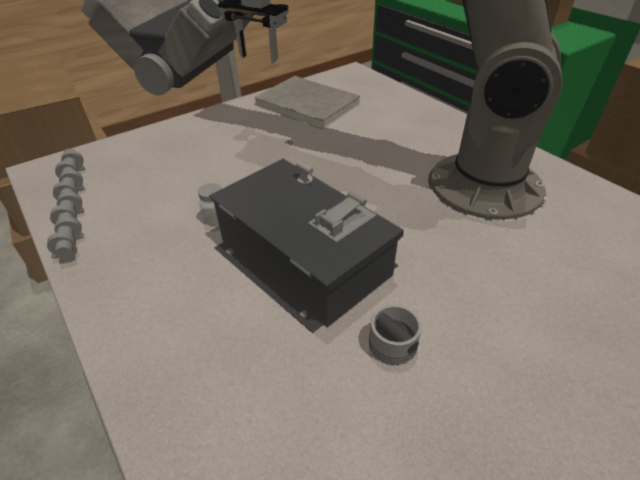

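```bash
cat > h.py <<'E'
from plant import manip
import cv2,numpy as np,sys
from scipy.spatial.transform import Rotation as Ro
np.set_printoptions(precision=4,suppress=True)
def cloud(p):
    v,u=np.nonzero(p["range_z"]>0); d=p["range_z"][v,u]
    n=cv2.undistortPoints(np.stack([u,v],1).astype(float)[:,None],p["mtx"],np.array(p["distortion"]))[:,0]
    return (np.c_[n*d[:,None],d]-p["t"])@p["R"], u, v
E
python3 - <<'E'
from h import *
p=manip.camera("top"); X,u,v=cloud(p)
m=(abs(X[:,2]-.126)<.008)&(abs(X[:,0]-.52)<.2)&(abs(X[:,1]+.06)<.25)
print(m.sum(),np.median(X[m,2]))
M=np.zeros((480,640),np.uint8);M[v[m],u[m]]=1
k,l,st,_=cv2.connectedComponentsWithStats(M); b=1+np.argmax(st[1:,4]); m&=l[v,u]==b
print(cv2.minAreaRect((X[m,:2]*1000).astype(np.float32)))
h=(X[:,2]>.146)&(X[:,2]<.17)&(abs(X[:,0]-.5)<.12)&(abs(X[:,1]+.06)<.15)
for s in (1,-1):
    q=h&((X[:,1]+.07)*s>0)&(X[:,0]<.48); print(q.sum(),X[q].mean(0),X[q].min(0),X[q].max(0))
R=Ro.from_quat(manip.sense()["orientation"]).as_matrix(); print(R)
E
```

```text
17824 0.12407574379177941
((521.9319458007812, -62.48228454589844), (204.25616455078125, 352.8466796875), 7.558533191680908)
510 [0.4513 0.0043 0.1547] [ 0.4248 -0.0175  0.1461] [0.4799 0.0217 0.1648]
173 [ 0.4531 -0.1463  0.1589] [ 0.4443 -0.1661  0.1476] [ 0.4617 -0.1266  0.164 ]
[[-0.9019  0.      0.432 ]
 [-0.432   0.0001 -0.9019]
 [-0.0001 -1.     -0.    ]]
```

```bash
cat > goto.py <<'E'
# print the tool-frame shift/turn to a chest-frame TCP target (mm) with tool down, jaws along chest y
from h import *
c=np.array([.522,-.0625,0]);a=np.radians(7.5);C=Ro.from_euler("z",a).as_matrix()
def rep(tx,ty,tz):
    s=manip.sense();R=Ro.from_quat(s["orientation"]).as_matrix()
    T=np.c_[-C[:,0],-C[:,2],-C[:,1]]
    d=c+C@np.array([tx,ty,tz])/1e3-s["tcp_pos"]
    print("t",round(s["time"],2),"chest mm",C.T@(s["tcp_pos"]-c)*1e3,"shift",R.T@d,"turn",Ro.from_matrix(R.T@T).as_rotvec(degrees=True),"Fchest",C.T@s["wrist_force"],"w",round(s["width"],3))
if __name__=="__main__": rep(*map(float,sys.argv[1:4]))
E
python3 -m handwheel '[[[-0.03,-0.05,-0.03,0,3,0],[-0.065,-0.05,-0.06,0,6,0],[-0.1,-0.05,-0.1,0,10,0],[-0.13,-0.05,-0.14,0,14,0],[-0.16,-0.05,-0.18,0,18,0],[-0.197,-0.05,-0.22,0,18,0],[-0.23,-0.05,-0.26,0,18,0],[-0.26,-0.05,-0.3,0,18,0]]]' -1; python3 goto.py -78 75 200
```

```text
time: 1.75
tcp_pos: [0.3933, -0.2401, 0.2558]
orientation: [0.047, -0.705, 0.706, -0.047]
wrist_force: [0.3, 0.5, -0.3]
width: 0.998
t 1.75 chest mm [-150.7765 -159.2683  255.7717] shift [-0.0732  0.0557 -0.2342] turn [-0.0346  0.1034 -0.0357] Fchest [ 0.3411  0.4532 -0.3282] w 0.998
```

```bash
python3 -m handwheel '[[[-0.015,0,-0.045,0,0,0],[-0.03,0,-0.09,0,0,0],[-0.045,0,-0.135,0,0,0],[-0.058,0.015,-0.18,0,0,0],[-0.073,0.03,-0.21,0,0,0],[-0.073,0.055,-0.23,0,0,0],[-0.073,0.055,-0.23,0,0,0],[-0.073,0.055,-0.23,0,0,0]]]'; python3 goto.py -78 75 139; python3 - <<'E'
from h import *
for c in("top","side"):
    p=manip.camera(c)
    r=manip.spot_point(p,"paddle_bar"); print(c,[(d["point"],d["confidence"]) for d in r[:2]])
    if c=="side": cv2.imwrite("pics/s1.png",cv2.resize(p["img"][100:330,200:500,::-1],(780,598)))
E
```

```text
time: 2.55
tcp_pos: [0.4348, -0.0045, 0.2005]
orientation: [-0.047, 0.706, -0.706, 0.047]
wrist_force: [-0.2, -0.5, 0.5]
width: 0.998
t 2.55 chest mm [-78.8826  68.8733 200.507 ] shift [-0.0009  0.0615 -0.0061] turn [0.0051 0.1382 0.042 ] Fchest [-0.2604 -0.4815  0.4732] w 0.998
top []
side [([0.4336, 0.0006, 0.1542], 0.93)]
```

View pics/s1.png

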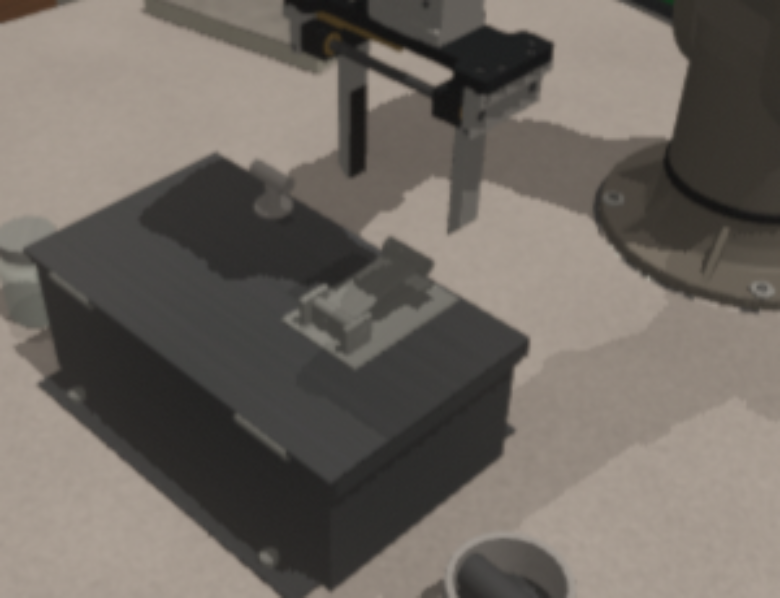

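```bash
python3 -m handwheel '[[[0,0.02,-0.006,0,0,0],[-0.001,0.04,-0.006,0,0,0],[-0.001,0.05,-0.006,0,0,0],[-0.001,0.06,-0.006,0,0,0],[-0.001,0.06,-0.006,0,0,0],[-0.001,0.06,-0.006,0,0,0]]]'; python3 goto.py -78 75 139
python3 -m handwheel '[[[0,0,0,0,0,0],[0,0,0,0,0,0],[0,0,0,0,0,0],[0,0,0,0,0,0],[0,0,0,0,0,0],[0,0,0,0,0,0],[0,0,0,0,0,0],[0,0,0,0,0,0]]]' 1 15;  python3 goto.py -78 75 139
```

```text
time: 3.35
tcp_pos: [0.4354, 0.0015, 0.1409]
orientation: [-0.047, 0.706, -0.706, 0.047]
wrist_force: [0.2, 0.0, -0.4]
width: 1.0
t 3.35 chest mm [-77.4537  74.794  140.9083] shift [ 0.0005  0.0019 -0.0002] turn [ 0.0026  0.0803 -0.0161] Fchest [ 0.2223  0.0161 -0.379 ] w 1.0
time: 4.15
tcp_pos: [0.4352, 0.0014, 0.1405]
orientation: [0.047, -0.705, 0.706, -0.047]
wrist_force: [-0.8, -1.5, 1.1]
width: 0.423
t 4.15 chest mm [-77.7252  74.64   140.5209] shift [ 0.0003  0.0015 -0.0004] turn [-0.0168  0.087   0.0013] Fchest [-0.9433 -1.3959  1.1463] w 0.423
```

```bash
cat > chk.py <<'E'
# exits 1 if downward force (tangential) on tool exceeds limit
from goto import *
s=manip.sense(); b=C.T@(s["tcp_pos"]-c)*1e3-np.array([-3,0,163]);  # rel. pivot at z144 + 19
p0=np.array(eval(open("ref").read())) if len(sys.argv)>1 else None
F=C.T@s["wrist_force"]; x=C.T@(s["tcp_pos"]-c)*1e3
if p0 is not None:
    d=x-p0; r=np.array([-75+d[0],12+d[2]]); th=np.arctan2(12,75)*-1+np.arctan2(r[1],-r[0]); 
    t=np.array([r[1],-r[0]])/np.hypot(*r); f=-(F[[0,2]]@t)
    print(f"t {s['time']:.2f} d {d} th {th:.3f} r {np.hypot(*r):.1f} F {F} ftan {f:.2f}")
    sys.exit(f>float(sys.argv[1]))
print(x.tolist(),file=open("ref","w"))
E
python3 chk.py
python3 -m handwheel '[[[0,-0.001,0,0,0,0],[0,-0.002,0,0,0,0],[0,-0.002,0,0,0,0]]]' >/dev/null; python3 chk.py 6 && python3 -m handwheel '[[[0,-0.001,0,0,0,0],[-0.0005,-0.002,0,0,0,0],[-0.0005,-0.002,0,0,0,0]]]' >/dev/null; python3 chk.py 6 && python3 -m handwheel '[[[0,-0.001,0,0,0,0],[-0.0005,-0.002,0,0,0,0],[-0.0005,-0.002,0,0,0,0]]]' >/dev/null; python3 chk.py 6  && python3 -m handwheel '[[[-0.0003,-0.001,0,0,0,0],[-0.0003,-0.001,0,0,0,0]]]' >/dev/null; python3 chk.py 6
```

```text
t 4.45 d [0.2354 0.0556 2.0863] th 0.028 r 76.1 F [ 3.3181 -3.3652 -2.5406] ftan 1.88
t 4.45 d [0.2354 0.0556 2.0863] th 0.028 r 76.1 F [ 3.3181 -3.3652 -2.5406] ftan 1.88
t 4.45 d [0.2354 0.0556 2.0863] th 0.028 r 76.1 F [ 3.3181 -3.3652 -2.5406] ftan 1.88
t 4.45 d [0.2354 0.0556 2.0863] th 0.028 r 76.1 F [ 3.3181 -3.3652 -2.5406] ftan 1.88False
False
False
False
```

```bash
sed -i 's/sys.exit(f>float(sys.argv\[1\]))/sys.exit(int(f>float(sys.argv[1])))/' chk.py
python3 -m handwheel '[[[-0.0003,-0.001,0,0,0,0],[-0.0006,-0.002,0,0,0,0],[-0.0006,-0.002,0,0,0,0]]]' >/dev/null; python3 chk.py 5.5 && python3 -m handwheel '[[[-0.0003,-0.001,0,0,0,0],[-0.0006,-0.002,0,0,0,0],[-0.0006,-0.002,0,0,0,0]]]' >/dev/null; python3 chk.py 5.5  && python3 -m handwheel '[[[-0.0003,-0.001,0,0,0,0],[-0.0003,-0.001,0,0,0,0]]]' >/dev/null; python3 chk.py 5.5 && python3 -m handwheel '[[[-0.0003,-0.001,0,0,0,0],[-0.0003,-0.001,0,0,0,0]]]' >/dev/null; python3 chk.py 5.5
```

```text
t 4.75 d [0.5467 0.0955 4.0113] th 0.053 r 76.2 F [ 1.6637 -4.8244 -2.1154] ftan 1.72
t 5.05 d [0.954  0.0916 5.9161] th 0.079 r 76.2 F [ 0.5553 -5.2238 -0.8933] ftan 0.74
t 5.25 d [1.1663 0.0861 6.8794] th 0.092 r 76.2 F [-0.1502 -5.233  -1.7977] ftan 1.78
t 5.45 d [1.4262 0.0814 7.8895] th 0.105 r 76.2 F [ 0.0793 -4.8446 -2.4793] ftan 2.37
```

```bash

python3 -m handwheel '[[[-0.0003,-0.001,0,0,0,0],[-0.0003,-0.001,0,0,0,0]]]' >/dev/null && python3 chk.py 4.3 && python3 -m handwheel '[[[-0.0003,-0.001,0,0,0,0],[-0.0003,-0.001,0,0,0,0]]]' >/dev/null && python3 chk.py 4.3 && python3 -m handwheel '[[[-0.0003,-0.001,0,0,0,0],[-0.0003,-0.001,0,0,0,0]]]' >/dev/null && python3 chk.py 4.3 && python3 -m handwheel '[[[-0.0003,-0.001,0,0,0,0],[-0.0003,-0.001,0,0,0,0]]]' >/dev/null && python3 chk.py 4.3 && python3 -m handwheel '[[[-0.0003,-0.001,0,0,0,0],[-0.0003,-0.001,0,0,0,0]]]' >/dev/null && python3 chk.py 4.3 && python3 -m handwheel '[[[-0.0004,-0.001,0,0,0,0],[-0.0004,-0.001,0,0,0,0]]]' >/dev/null && python3 chk.py 4.3 && python3 -m handwheel '[[[-0.0004,-0.001,0,0,0,0],[-0.0004,-0.001,0,0,0,0]]]' >/dev/null && python3 chk.py 4.3 && python3 -m handwheel '[[[-0.0004,-0.001,0,0,0,0],[-0.0004,-0.001,0,0,0,0]]]' >/dev/null && python3 chk.py 4.3
```

```text
t 5.65 d [1.7348 0.1034 8.8797] th 0.119 r 76.2 F [ 0.5932 -4.0209 -1.7577] ftan 1.53
t 5.85 d [2.004  0.0891 9.8648] th 0.132 r 76.2 F [-0.6924 -4.7189 -2.021 ] ftan 2.13
t 6.05 d [ 2.3032  0.1029 10.8714] th 0.146 r 76.2 F [ 0.1808 -4.7829 -2.3348] ftan 2.17
t 6.25 d [ 2.6094  0.0832 11.857 ] th 0.160 r 76.2 F [ 0.0565 -4.0764 -2.2241] ftan 2.09
t 6.45 d [ 2.905   0.1071 12.8443] th 0.173 r 76.3 F [-0.2959 -4.9005 -3.1486] ftan 3.07
t 6.65 d [ 3.2928  0.0956 13.8583] th 0.187 r 76.2 F [-0.5798 -5.362  -2.0934] ftan 2.17
t 6.85 d [ 3.6285  0.0981 14.8275] th 0.201 r 76.2 F [-0.483  -4.3445 -2.5243] ftan 2.53
t 7.05 d [ 3.995   0.1239 15.8219] th 0.215 r 76.3 F [ 0.0186 -5.3224 -2.1241] ftan 1.97
```

Works well; baseline ~2.2 N.

```bash

python3 -m handwheel '[[[-0.0004,-0.001,0,0,0,0],[-0.0004,-0.001,0,0,0,0]]]' >/dev/null && python3 chk.py 4 && python3 -m handwheel '[[[-0.0004,-0.001,0,0,0,0],[-0.0004,-0.001,0,0,0,0]]]' >/dev/null && python3 chk.py 4 && python3 -m handwheel '[[[-0.0004,-0.001,0,0,0,0],[-0.0004,-0.001,0,0,0,0]]]' >/dev/null && python3 chk.py 4 && python3 -m handwheel '[[[-0.0004,-0.001,0,0,0,0],[-0.0004,-0.001,0,0,0,0]]]' >/dev/null && python3 chk.py 4 && python3 -m handwheel '[[[-0.0005,-0.001,0,0,0,0],[-0.0005,-0.001,0,0,0,0]]]' >/dev/null && python3 chk.py 4 && python3 -m handwheel '[[[-0.0005,-0.001,0,0,0,0],[-0.0005,-0.001,0,0,0,0]]]' >/dev/null && python3 chk.py 4 && python3 -m handwheel '[[[-0.0005,-0.001,0,0,0,0],[-0.0005,-0.001,0,0,0,0]]]' >/dev/null && python3 chk.py 4 && python3 -m handwheel '[[[-0.0005,-0.001,0,0,0,0],[-0.0005,-0.001,0,0,0,0]]]' >/dev/null && python3 chk.py 4 && python3 -m handwheel '[[[-0.0005,-0.001,0,0,0,0],[-0.0005,-0.001,0,0,0,0]]]' >/dev/null && python3 chk.py 4 && python3 -m handwheel '[[[-0.0005,-0.001,0,0,0,0],[-0.0005,-0.001,0,0,0,0]]]' >/dev/null && python3 chk.py 4
```

```text
t 7.25 d [ 4.4202  0.1024 16.8463] th 0.229 r 76.2 F [-0.9635 -4.7082 -2.4214] ftan 2.61
t 7.45 d [ 4.8436  0.1081 17.8467] th 0.244 r 76.2 F [-1.2948 -5.3136 -2.6872] ftan 2.98
t 7.65 d [ 5.2093  0.1142 18.8151] th 0.257 r 76.3 F [-0.3903 -5.6246 -2.2031] ftan 2.17
t 7.85 d [ 5.655   0.1211 19.8337] th 0.272 r 76.3 F [-1.5261 -5.4051 -1.9118] ftan 2.37
t 8.05 d [ 6.111   0.1069 20.8214] th 0.286 r 76.3 F [-0.9058 -4.8375 -2.4337] ftan 2.59
t 8.25 d [ 6.583   0.1392 21.8101] th 0.300 r 76.3 F [-1.6276 -4.9082 -2.1273] ftan 2.63
t 8.45 d [ 7.0657  0.11   22.8069] th 0.315 r 76.3 F [-1.2596 -4.7307 -2.5793] ftan 2.87
t 8.65 d [ 7.5771  0.1002 23.815 ] th 0.330 r 76.3 F [-1.0764 -4.9533 -2.3054] ftan 2.54
t 8.85 d [ 8.0935  0.1211 24.807 ] th 0.344 r 76.4 F [-1.5231 -5.1349 -2.1525] ftan 2.62
t 9.05 d [ 8.6642  0.1506 25.8503] th 0.360 r 76.4 F [-1.304  -4.1962 -3.0338] ftan 3.28
```

```bash

python3 -m handwheel '[[[-0.0005,-0.001,0,0,0,0],[-0.0005,-0.001,0,0,0,0]]]' >/dev/null && python3 chk.py 4.2 && python3 -m handwheel '[[[-0.0005,-0.001,0,0,0,0],[-0.0005,-0.001,0,0,0,0]]]' >/dev/null && python3 chk.py 4.2 && python3 -m handwheel '[[[-0.0006,-0.001,0,0,0,0],[-0.0006,-0.001,0,0,0,0]]]' >/dev/null && python3 chk.py 4.2 && python3 -m handwheel '[[[-0.0006,-0.001,0,0,0,0],[-0.0006,-0.001,0,0,0,0]]]' >/dev/null && python3 chk.py 4.2 && python3 -m handwheel '[[[-0.0006,-0.001,0,0,0,0],[-0.0006,-0.001,0,0,0,0]]]' >/dev/null && python3 chk.py 4.2 && python3 -m handwheel '[[[-0.0006,-0.001,0,0,0,0],[-0.0006,-0.001,0,0,0,0]]]' >/dev/null && python3 chk.py 4.2 && python3 -m handwheel '[[[-0.0006,-0.001,0,0,0,0],[-0.0006,-0.001,0,0,0,0]]]' >/dev/null && python3 chk.py 4.2 && python3 -m handwheel '[[[-0.0006,-0.001,0,0,0,0],[-0.0006,-0.001,0,0,0,0]]]' >/dev/null && python3 chk.py 4.2 && python3 -m handwheel '[[[-0.0007,-0.001,0,0,0,0],[-0.0007,-0.001,0,0,0,0]]]' >/dev/null && python3 chk.py 4.2 && python3 -m handwheel '[[[-0.0007,-0.001,0,0,0,0],[-0.0007,-0.001,0,0,0,0]]]' >/dev/null && python3 chk.py 4.2
```

```text
t 9.25 d [ 9.188   0.1422 26.842 ] th 0.375 r 76.4 F [-1.3811 -4.6655 -2.0787] ftan 2.49
t 9.45 d [ 9.7167  0.1241 27.8644] th 0.390 r 76.5 F [-0.0178 -4.8506 -2.1321] ftan 1.83
t 9.65 d [10.3052  0.1079 28.8392] th 0.404 r 76.5 F [-0.1388 -5.1143 -2.7601] ftan 2.41
t 9.85 d [10.895   0.1297 29.829 ] th 0.419 r 76.5 F [-0.4398 -4.3211 -3.2551] ftan 2.97
t 10.05 d [11.5088  0.1202 30.8436] th 0.435 r 76.6 F [ 0.0257 -5.1177 -3.0602] ftan 2.52
t 10.25 d [12.0739  0.1257 31.7848] th 0.449 r 76.7 F [ 0.2668 -4.4654 -4.0573] ftan 3.18
t 10.45 d [12.6373  0.1192 32.6957] th 0.463 r 76.7 F [ 0.7462 -5.6922 -5.4155] ftan 3.97
t 10.65 d [13.2074  0.1353 33.6109] th 0.477 r 76.8 F [ 0.7031 -4.8812 -7.3569] ftan 5.50
```

```bash
python3 -m handwheel '[[[0.0003,0.0005,0,0,0,0],[0.0003,0.0005,0,0,0,0]]]' >/dev/null; python3 chk.py 9; python3 -m handwheel '[[[0,0,0,0,0,0],[0,0,0,0,0,0],[0,0,0,0,0,0],[0,0,0,0,0,0],[0,0,0,0,0,0],[0,0,0,0,0,0]]]' -1; python3 -m handwheel '[[[0,-0.02,0,0,0,0],[0,-0.04,0,0,0,0],[0,-0.06,0,0,0,0],[0,-0.06,0.04,0,0,0],[0.005,-0.06,0.08,0,0,0],[0.014,-0.06,0.12,0,0,0],[0.014,-0.06,0.15,0,0,0],[0.014,-0.06,0.15,0,0,0]]]'; python3 goto.py -78 -75 139;  python3 - <<'E'
from h import *
for c in("top","side"):
    p=manip.camera(c)
    for n in("paddle_bar","lid_grip","lid_hinge"):
        r=manip.spot_point(p,n); print(c,n,[(d["point"],d["confidence"]) for d in r[:2]])
    if c=="side": cv2.imwrite("pics/s2.png",cv2.resize(p["img"][100:330,200:500,::-1],(780,598)))
E
```

```text
t 10.85 d [13.0057  0.1285 33.3124] th 0.473 r 76.8 F [-0.7816 -5.8482 -3.9644] ftan 3.66
time: 11.45
tcp_pos: [0.4485, 0.0035, 0.174]
orientation: [-0.047, 0.706, -0.706, 0.047]
wrist_force: [-0.0, -0.1, 0.2]
width: 0.901
time: 12.25
tcp_pos: [0.4541, -0.1509, 0.2338]
orientation: [0.045, -0.705, 0.706, -0.045]
wrist_force: [1.5, 1.1, 0.3]
width: 0.995
t 12.25 chest mm [-78.836  -78.7559 233.8442] shift [-0.0008  0.0948 -0.0038] turn [-0.0278 -0.1969  0.0143] Fchest [1.6124 0.9252 0.2851] w 0.995
top paddle_bar [([0.4457, -0.0007, 0.1838], 0.76)]
top lid_grip [([0.5084, 0.0115, 0.1463], 0.42)]
top lid_hinge [([0.6162, -0.0528, 0.1217], 0.96)]
side paddle_bar [([0.4468, 0.0059, 0.1832], 0.64), ([0.5227, -0.066, 0.0001], 0.35)]
side lid_grip [([0.4567, -0.1525, 0.1577], 0.89)]
side lid_hinge [([0.6191, -0.0463, 0.1212], 0.73)]
```

View pics/s2.png

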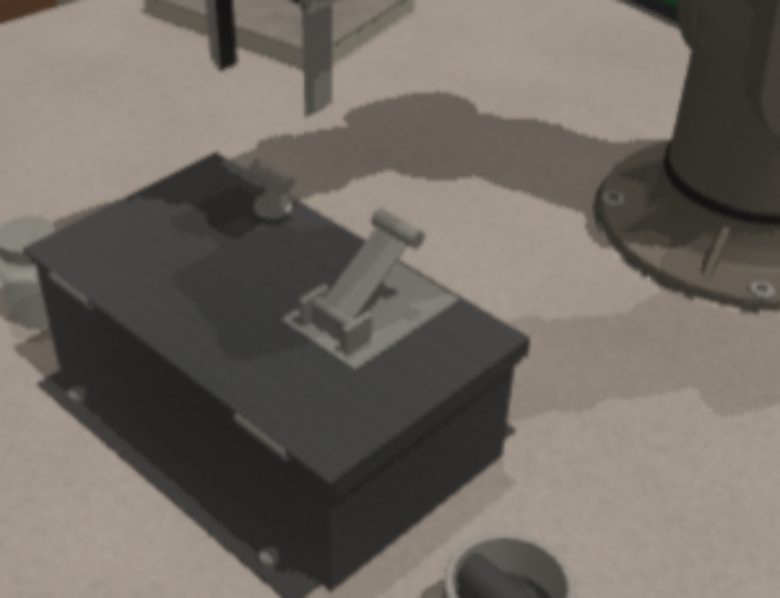

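```bash
python3 - <<'E'
from goto import *
for n in("top","side"):
    X,u,v=cloud(manip.camera(n)); Y=(X-c)@C*1e3
    for k in range(4):
        print(n,"lid z",np.median(Y[(abs(Y[:,0]-40)<30)&(abs(Y[:,1]-110)<30)&(Y[:,2]>100),2])); break
    q=(abs(Y[:,1]-75)<18)&(Y[:,2]>150)&(Y[:,2]<215)&(Y[:,0]<-20)&(Y[:,0]>-100)
    for a0 in range(-88,-20,4):
        w=q&(Y[:,0]>=a0)&(Y[:,0]<a0+4)
        if w.sum()>3: print(a0,w.sum(),np.round([np.median(Y[w,2]),Y[w,2].max()],1))
E
```

```text
top lid z 124.01256047904707
-76 23 [187.9 191.5]
-72 47 [191. 194.]
-68 46 [192.  195.2]
-64 43 [190.1 193.8]
-60 37 [181.9 185.1]
-56 34 [178.9 182.4]
-52 36 [176.8 180. ]
-48 35 [173.5 177.7]
-44 32 [171.4 175.5]
-40 36 [168.1 173.2]
-36 33 [165.6 169.4]
-32 33 [163.1 166.2]
-28 35 [160.1 162.7]
-24 30 [157.4 160.5]
side lid z 125.63296140997434
-72 6 [192.2 193.3]
-68 23 [193.2 194.8]
-64 51 [191.7 194.5]
-60 65 [185.1 193.8]
-56 32 [181.5 183.9]
-52 34 [178.9 182.1]
-48 41 [175.6 180. ]
-44 34 [173.3 175.9]
-40 37 [170.6 174.5]
-36 39 [167.7 173.4]
-32 33 [165.1 168.5]
-28 41 [162.4 165.3]
-24 32 [159.4 161.9]
```

```bash
python3 -m handwheel '[[[0,0.03,-0.003,0,0,0],[0,0.06,-0.003,0,0,0],[-0.001,0.08,-0.003,0,0,0],[-0.001,0.094,-0.003,0,0,0],[-0.001,0.094,-0.003,0,0,0],[-0.001,0.094,-0.003,0,0,0]]]'; python3 goto.py -78 -75 139
python3 -m handwheel '[[[0,0,0,0,0,0],[0,0,0,0,0,0],[0,0,0,0,0,0],[0,0,0,0,0,0],[0,0,0,0,0,0],[0,0,0,0,0,0],[0,0,0,0,0,0],[0,0,0,0,0,0]]]' 1 40;  python3 goto.py -78 -75 139
```

```text
time: 13.35
tcp_pos: [0.4552, -0.1439, 0.1404]
orientation: [-0.047, 0.706, -0.705, 0.047]
wrist_force: [0.7, -0.0, 0.8]
width: 0.998
t 13.35 chest mm [-76.8788 -71.9336 140.3628] shift [0.0011 0.0014 0.0031] turn [0.0088 0.1142 0.0031] Fchest [ 0.7137 -0.1297  0.7653] w 0.998
time: 14.15
tcp_pos: [0.4555, -0.1473, 0.1401]
orientation: [0.046, -0.704, 0.707, -0.047]
wrist_force: [5.7, -21.3, -9.4]
width: 0.417
t 14.15 chest mm [-77.035  -75.3415 140.0632] shift [ 0.001   0.0011 -0.0003] turn [-0.2067 -0.0178 -0.0681] Fchest [  2.8505 -21.8382  -9.4193] w 0.417
```

```bash
python3 -m handwheel '[[[0,0,0.0015,0,0,0],[0,0.0005,0.003,0,0,0],[0,0.0005,0.003,0,0,0],[0,0.0005,0.003,0,0,0]]]';  python3 goto.py -78 -75 139
```

```text
time: 14.55
tcp_pos: [0.4555, -0.1474, 0.1399]
orientation: [0.047, -0.705, 0.706, -0.047]
wrist_force: [-3.0, -2.1, 8.4]
width: 0.418
t 14.55 chest mm [-77.0114 -75.4951 139.9401] shift [ 0.001   0.0009 -0.0005] turn [-0.033   0.0816 -0.0129] Fchest [-3.2702 -1.684   8.3542] w 0.418
```

```bash
cat > lc.py <<'E'
# lid check: args: Fz limit ; arc about hinge, reference = grip at start
from goto import *
s=manip.sense(); x=C.T@(s["tcp_pos"]-c)*1e3; F=C.T@s["wrist_force"]
r=np.array([-173+x[0]+77,36+x[2]-140]); th=np.arctan2(r[1],-r[0])-np.arctan2(36,173)
t=np.array([r[1],-r[0]])/np.hypot(*r); n=r/np.hypot(*r)
f=-F[[0,2]]@t
print(f"t {s['time']:.2f} x {x} th {th:.3f} r {np.hypot(*r):.1f} F {F} ftan {f:.1f} frad {F[[0,2]]@n:.1f} w {s['width']:.3f}")
sys.exit(int(f>float(sys.argv[1])))
E
python3 -m handwheel '[[[0,-0.0005,0,0,0,0],[0,-0.0005,0,0,0,0]]]' >/dev/null && python3 lc.py 16.5 && python3 -m handwheel '[[[-0.0001,-0.0005,0,0,0,0],[-0.0001,-0.0005,0,0,0,0]]]' >/dev/null && python3 lc.py 16.5 && python3 -m handwheel '[[[-0.0001,-0.0005,0,0,0,0],[-0.0001,-0.0005,0,0,0,0]]]' >/dev/null && python3 lc.py 16.5 && python3 -m handwheel '[[[-0.0001,-0.0005,0,0,0,0],[-0.0001,-0.0005,0,0,0,0]]]' >/dev/null && python3 lc.py 16.5 && python3 -m handwheel '[[[-0.0002,-0.001,0,0,0,0],[-0.0002,-0.001,0,0,0,0]]]' >/dev/null && python3 lc.py 16.5 && python3 -m handwheel '[[[-0.0002,-0.001,0,0,0,0],[-0.0002,-0.001,0,0,0,0]]]' >/dev/null && python3 lc.py 16.5
```

```text
t 14.75 x [-77.0373 -75.4656 140.0087] th 0.000 r 176.7 F [ 0.7044 -5.0879 -0.2334] ftan 0.1 frad -0.7 w 0.422
t 14.95 x [-77.0904 -75.4555 140.0623] th 0.000 r 176.8 F [ 2.4194 -5.5618 -9.6495] ftan 9.0 frad -4.3 w 0.424
t 15.15 x [-77.0316 -75.4302 140.3769] th 0.002 r 176.8 F [  3.5428  -7.3883 -12.7508] ftan 11.7 frad -6.1 w 0.424
t 15.35 x [-76.9534 -75.4262 140.7815] th 0.004 r 176.8 F [  4.2577  -6.9344 -14.5528] ftan 13.3 frad -7.2 w 0.418
t 15.55 x [-76.6811 -75.4282 141.8362] th 0.011 r 176.8 F [  4.8449  -6.537  -13.5991] ftan 12.2 frad -7.6 w 0.419
t 15.75 x [-76.4956 -75.4171 142.7986] th 0.016 r 176.8 F [  4.2049  -5.7659 -14.0356] ftan 12.8 frad -7.2 w 0.423
```

```bash

python3 -m handwheel '[[[-0.0002,-0.001,0,0,0,0],[-0.0005,-0.002,0,0,0,0],[-0.0005,-0.002,0,0,0,0]]]' >/dev/null && python3 lc.py 16.5 && python3 -m handwheel '[[[-0.0002,-0.001,0,0,0,0],[-0.0005,-0.002,0,0,0,0],[-0.0005,-0.002,0,0,0,0]]]' >/dev/null && python3 lc.py 16.5 && python3 -m handwheel '[[[-0.0003,-0.001,0,0,0,0],[-0.0005,-0.002,0,0,0,0],[-0.0008,-0.003,0,0,0,0]]]' >/dev/null && python3 lc.py 17 && python3 -m handwheel '[[[-0.0003,-0.001,0,0,0,0],[-0.0006,-0.002,0,0,0,0],[-0.0009,-0.003,0,0,0,0]]]' >/dev/null && python3 lc.py 17 && python3 -m handwheel '[[[-0.0006,-0.002,0,0,0,0],[-0.0012,-0.004,0,0,0,0]]]' >/dev/null && python3 lc.py 17
python3 - <<'E'
import numpy as np
from goto import *
s=manip.sense(); x=C.T@(s["tcp_pos"]-c)*1e3
r=np.array([-96+x[0],x[2]-104]); t0=np.arctan2(r[1],-r[0])-np.arctan2(36,173)
P=lambda t:np.array([-173*np.cos(t)+36*np.sin(t),173*np.sin(t)+36*np.cos(t)])
print(t0)
for t in np.arange(t0,t0+.4,.04): print(round(t,3),-(P(t)-P(t0)))
E
```

```text
t 16.05 x [-76.0188 -75.444  144.8593] th 0.028 r 176.8 F [  5.3832  -6.9852 -15.0591] ftan 13.4 frad -8.7 w 0.419
t 16.35 x [-75.5648 -75.4178 146.8085] th 0.039 r 176.8 F [  5.511   -7.5243 -13.8744] ftan 12.1 frad -8.7 w 0.420
t 16.65 x [-74.9001 -75.4245 149.6488] th 0.056 r 176.9 F [  5.4765  -7.5807 -17.2957] ftan 15.3 frad -9.8 w 0.421
t 16.95 x [-74.1314 -75.4095 152.5954] th 0.073 r 176.9 F [  4.5159  -7.5581 -17.1362] ftan 15.2 frad -9.0 w 0.418
t 17.15 x [-73.0462 -75.4183 156.5449] th 0.096 r 177.0 F [  3.0635  -7.6683 -16.3435] ftan 14.7 frad -7.8 w 0.421
0.09619942232484521
0.096 [-0. -0.]
0.136 [-2.2324 -6.7059]
0.176 [ -4.7312 -13.3172]
0.216 [ -7.4924 -19.8233]
0.256 [-10.5116 -26.2138]
0.296 [-13.7839 -32.4784]
0.336 [-17.3041 -38.6071]
0.376 [-21.0666 -44.5902]
0.416 [-25.0653 -50.4181]
0.456 [-29.2938 -56.0813]
```

```bash
cat > arc.py <<'E'
from goto import *
s=manip.sense(); x=C.T@(s["tcp_pos"]-c)*1e3
r=np.array([-96+x[0],x[2]-104]); t0=np.arctan2(r[1],-r[0])-np.arctan2(36,173)
P=lambda t:np.array([-173*np.cos(t)+36*np.sin(t),173*np.sin(t)+36*np.cos(t)])
for k in range(1,9): t=t0+k*float(sys.argv[1]); print(round(t,3),-(P(t)-P(t0)).round(1),end=" ")
E
python3 -m handwheel '[[[-0.0022,-0.0067,0,0,0,0],[-0.0047,-0.0133,0,0,0,0],[-0.0075,-0.0198,0,0,0,0],[-0.0105,-0.0262,0,0,0,0]]]' >/dev/null && python3 lc.py 25 && python3 -m handwheel '[[[-0.0033,-0.0063,0,0,0,0],[-0.0068,-0.0124,0,0,0,0],[-0.0106,-0.0184,0,0,0,0],[-0.0146,-0.0242,0,0,0,0]]]' >/dev/null && python3 lc.py 25; python3 arc.py .05
```

```text
t 17.55 x [-63.1112 -75.4136 182.6059] th 0.254 r 177.5 F [  2.1448  -7.7551 -18.2094] ftan 15.4 frad -10.0 w 0.418
t 17.95 x [-49.0399 -75.367  206.4478] th 0.410 r 177.6 F [ -0.6732  -6.9257 -17.416 ] ftan 14.6 frad -9.5 w 0.424
0.46 [-5.3 -7.1] 0.51 [-10.9 -13.9] 0.56 [-16.9 -20.4] 0.61 [-23.1 -26.6] 0.66 [-29.7 -32.5] 0.71 [-36.6 -38.1] 0.76 [-43.7 -43.3] 0.81 [-51.1 -48.2]
```

```bash

python3 -m handwheel '[[[-0.0053,-0.0071,0,0,0,0],[-0.0109,-0.0139,0,0,0,0],[-0.0169,-0.0204,0,0,0,0],[-0.0231,-0.0266,0,0,0,0],[-0.0297,-0.0325,0,0,0,0],[-0.0366,-0.0381,0,0,0,0],[-0.0437,-0.0433,0,0,0,0],[-0.0511,-0.0482,0,0,0,0]]]' >/dev/null && python3 lc.py 25; python3 arc.py .05
```

```text
t 18.75 x [  1.2404 -75.2413 254.0978] th 0.803 r 177.5 F [ -6.1863  -5.4253 -14.9331] ftan 13.2 frad -9.3 w 0.422
0.853 [-7.6 -4.5] 0.903 [-15.4  -8.7] 0.953 [-23.4 -12.4] 1.003 [-31.6 -15.8] 1.053 [-39.9 -18.7] 1.103 [-48.4 -21.2] 1.153 [-57.  -23.3] 1.203 [-65.6 -24.9]
```

```bash

python3 -m handwheel '[[[-0.0076,-0.0045,0,0,0,0],[-0.0154,-0.0087,0,0,0,0],[-0.0234,-0.0124,0,0,0,0],[-0.0316,-0.0158,0,0,0,0],[-0.0399,-0.0187,0,0,0,0],[-0.0484,-0.0212,0,0,0,0],[-0.057,-0.0233,0,0,0,0],[-0.0656,-0.0249,0,0,0,0]]]' >/dev/null && python3 lc.py 25; python3 arc.py .04; python3 - <<'E'
from h import *
p=manip.camera("side"); cv2.imwrite("pics/s3.png",p["img"][:,:,::-1])
E
```

```text
t 19.55 x [ 67.1055 -75.1239 279.5976] th 1.203 r 178.0 F [-12.2133  -2.7181  -2.5329] ftan 12.5 frad -0.5 w 0.419
1.243 [-7. -1.] 1.283 [-14.   -1.7] 1.323 [-21.1  -2.2] 1.363 [-28.1  -2.3] 1.403 [-35.2  -2.2] 1.443 [-42.3  -1.8] 1.483 [-49.3  -1.1] 1.523 [-56.3  -0.2]
```

View pics/s3.png

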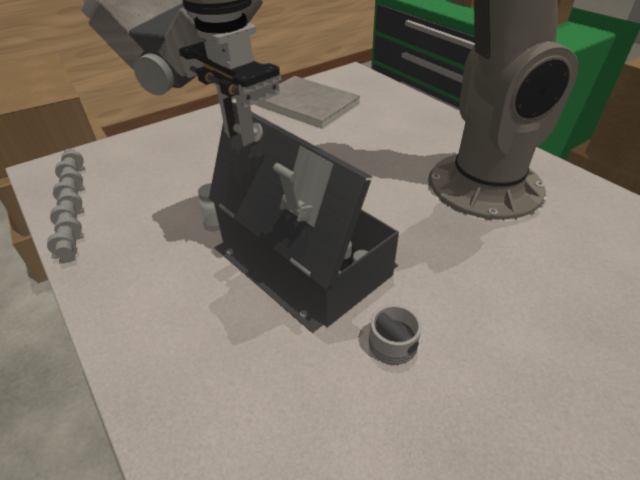

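```bash

python3 -m handwheel '[[[-0.007,-0.001,0,0,0,0],[-0.014,-0.0017,0,0,0,0],[-0.0211,-0.0022,0,0,0,0],[-0.0281,-0.0023,0,0,0,0],[-0.0352,-0.0022,0,0,0,0],[-0.0423,-0.0018,0,0,0,0],[-0.0493,-0.0011,0,0,0,0],[-0.0563,-0.0002,0,0,0,0]]]' >/dev/null && python3 lc.py 25
python3 -m handwheel '[[[0,0,0,0,0,0],[0,0,0,0,0,0],[0,0,0,0,0,0]]]' >/dev/null; python3 lc.py 25
python3 -m handwheel '[[[0,0,0,0,0,0],[0,0,0,0,0,0],[0,0,0,0,0,0],[0,0,0,0,0,0],[0,0,0,0,0,0],[0,0,0,0,0,0],[0,0,0,0,0,0]]]' -1 ; python3 lc.py 25
```

```text
t 20.40 x [124.5712 -74.9953 281.0957] th 1.526 r 179.4 F [-8.9393 -1.2046  6.8879] ftan 9.9 frad 5.4 w 0.412
t 20.70 x [125.5132 -74.9701 281.0414] th 1.531 r 179.5 F [-0.8396 -3.5377 -0.0455] ftan 0.8 frad -0.2 w 0.410
time: 21.4
tcp_pos: [0.6563, -0.1202, 0.2812]
orientation: [-0.047, 0.706, -0.706, 0.047]
wrist_force: [0.6, -0.5, -0.8]
width: 0.968
t 21.40 x [125.6573 -74.7107 281.1916] th 1.531 r 179.7 F [ 0.568  -0.5589 -0.7569] ftan -0.7 frad -0.7 w 0.968
```

Released; retreat straight up, then verify.

```bash
python3 -m handwheel '[[[0,-0.015,0,0,0,0],[0,-0.035,0,0,0,0],[0,-0.06,0,0,0,0],[0,-0.09,0,0,0,0],[0,-0.12,0,0,0,0],[0,-0.14,0,0,0,0],[0,-0.14,0,0,0,0],[0,-0.14,0,0,0,0]]]'; python3 - <<'E'
from goto import *
for n in("top","side"):
    p=manip.camera(n)
    for k in ("lid_grip","piston","wrench","jar"):
        r=manip.spot_point(p,k); print(n,k,[((C.T@(d["point"]-c)*1e3).round(0).tolist(),np.round(d["point"],3),round(d["confidence"],2)) for d in r[:1]])
    X,u,v=cloud(p); Y=(X-c)@C*1e3
    q=(abs(Y[:,1])<150)&(Y[:,2]>150)&(Y[:,2]<310)&(Y[:,0]>60)&(Y[:,0]<145)&(Y[:,1]>-40)
    if n=="side":
        q&=(Y[:,1]>115); f=np.polyfit(Y[q,2],Y[q,0],1); print("lid lean",q.sum(),np.pi/2+np.arctan(f[0]))
cv2.imwrite("pics/s4.png",p["img"][:,:,::-1])
E
```

```text
time: 22.2
tcp_pos: [0.6563, -0.1201, 0.422]
orientation: [0.047, -0.706, 0.706, -0.047]
wrist_force: [0.6, 0.5, -0.6]
width: 1.0
top lid_grip [([113.0, -74.0, 291.0], array([ 0.644, -0.121,  0.291]), 0.76)]
top piston [([145.0, 76.0, 284.0], array([0.656, 0.032, 0.284]), 0.72)]
top wrench []
top jar [([64.0, -243.0, -1.0], array([ 0.617, -0.295, -0.002]), 0.75)]
side lid_grip [([111.0, -77.0, 298.0], array([ 0.642, -0.124,  0.298]), 0.92)]
side piston [([38.0, 280.0, 3.0], array([0.523, 0.22 , 0.003]), 0.66)]
side wrench [([37.0, 279.0, 4.0], array([0.523, 0.219, 0.004]), 0.44)]
side jar [([64.0, -243.0, 0.0], array([ 0.618, -0.295,  0.   ]), 0.9)]
lid lean 1369 1.4686318212310385
```

View pics/s4.png

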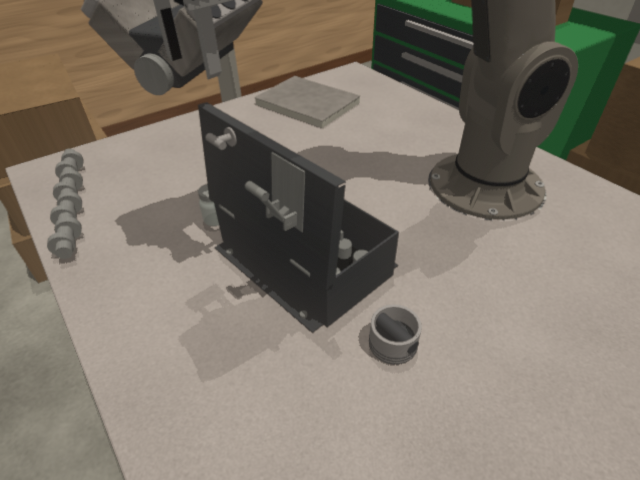

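```bash
python3 - <<'E'
from goto import *
X,u,v=cloud(manip.camera("side")); Y=(X-c)@C*1e3
for y0,y1 in((-50,30),(-150,-100),(110,150),(-150,165)):
    q=(Y[:,1]>y0)&(Y[:,1]<y1)&(Y[:,2]>140)&(Y[:,2]<312)&(Y[:,0]>70)&(Y[:,0]<150)
    Z=Y[q]; 
    for i in range(8):
        A=np.c_[Z[:,1:],np.ones(len(Z))]; f=np.linalg.lstsq(A,Z[:,0],rcond=None)[0]; e=Z[:,0]-A@f; Z=Z[abs(e)<max(2,2*np.median(abs(e)))]
    print(y0,len(Z),f,"angle",np.pi/2+np.arctan(f[1]),"x at z=200",Z[abs(Z[:,2]-200)<10,0].mean(),"x at 300",Z[abs(Z[:,2]-300)<10,0].mean())
E
```

```text
-50 2043 [ -0.0027  -0.1033 113.4653] angle 1.4678871779666645 x at z=200 93.15416125282023 x at 300 82.48997706059062
-150 1003 [  0.0013  -0.108  114.8107] angle 1.463201487549003 x at z=200 93.22815456680144 x at 300 82.18852098810471
110 1621 [ -0.0187  -0.1014 115.214 ] angle 1.469697154624975 x at z=200 92.37817273024281 x at 300 82.29272679396682
-150 7912 [  0.      -0.0964 112.2274] angle 1.4747298621565794 x at z=200 92.9077943375833 x at 300 83.49536762445948
```

```bash
python3 -c "
from plant import manip
s=manip.sense();print(s['time'],s['wrist_force']);print(manip.hand_in())"
```

```text
22.75 [-2.37808902e-04  2.02007351e-01  1.57176017e+00]
the job is handed in; nothing more can be done
None
```

The chest is open and the lid is standing upright on its own. I handed the job in at about 22.8 s; no verdict is reported.

- **Latch:** I pinched the paddle bar and eased it up in 1 mm steps. The resistance stayed near 2.5 N, then climbed to 5.5 N at about 0.45 rad. I took that as the stop, backed off slightly and let go. The depth image then showed the paddle staying at about 0.44 rad.
- **Lid:** I lifted it by the T-handle with 12–15 N, so the pawl did not catch. I swung it back, opened the gripper and withdrew straight up.

**Last checks**
- **Lid angle:** The depth fits put the lid at about 1.47 rad, above the required 1.4. The arm's own path had suggested 1.53, so the bar probably slid about 10 mm in the pads. I trust the depth figure.
- **Surroundings:** The piston and jar are where they started, within the detector's accuracy. The top camera's piston reading and the side camera's wrench reading were false detections. The wrench was therefore not re-measured, but the tool never came lower than 137 mm above the bench.
- **Contact:** The gripper is open, 0.42 m up and clear of everything. The wrist force is within about 1.6 N of zero, roughly sensor noise.
- **Grip offset:** Closing on the T-handle briefly put about 22 N sideways on the wrist, because the gripper was 3 mm off centre. I re-centred it before lifting.

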